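# Put the piping nozzle away in the carousel

## Robot

A 6-joint arm with a two-finger parallel gripper is mounted at the origin on the work surface; the furniture and walls round the work are solid. World frame = base frame: x ahead of the robot, y to its left, z up, the work surface at z = 0. Lengths are in m, angles in rad, forces in N, time in s.
With the tool pointing down it reaches from about 0.35 to 0.975 m from the base axis. Payload 4.9 kg.
Tool frame: the origin (TCP) lies at the very end of the fingers, on their centre line; the grasp point (between the pads) lies 19 mm behind it; z points along the fingers, y is the line along which they close (so a half turn about z gives the same grasp; the last joint's range is limited). The gripper opens to 85 mm and grips with 20 to 120 N. Pads are 22 mm wide; open, the fingers measure 114 mm over their backs; the gripper's body (76 mm by 85 mm) begins 54 mm behind the grasp point. The pads swing forward as they close: fully open they stand 13 mm farther back than shut.
Start: joints at [1.063, 0.053, 1.613, -0, 1.476, -0.119], TCP at [0.237, 0.578, 0.231] pointing down, gripper open.
Joint ranges: [-3.01, 3.01], [-1.01, 2.22], [0.06, 2.58], [-1.02, 4.17], [0.09, 2.62], [-3.14, 3.14]. Speed limits (rad/s): [2.57, 2.57, 3.14, 3.14, 3.14, 3.14].

## Interface

Orientations are given as a rotation vector (axis times angle).
In Python, from station import get_obs, optics, ctrl gives the robot as it stands.
- The arm moves only by the shell command python3 -m pendant 'ROWS' [FORCE]. ROWS is JSON, a list of rows, each a list of 3 entries, a list of its own where there are three numbers: the shift along the tool's x, y, z in mm, then the turn, a rotation vector about the tool's x, y, z in rad, then the opening, from 0 (shut) to 1 (fully open). A call has 1 to 12 rows; each row shifts and turns the commanded pose from where the row before left it, along the tool's axes as they then stand; what a row does not reach is not made up. A row lasts 1/12 s, in which the tool goes at most 41.7 mm and 7.16 degrees, less where a joint would pass 70% of its speed; a pose out of reach is approached as far as the arm can. A call is refused whole if a number of a shift passes 41.7 or a number of a turn 0.125, either way. A call with a gripper value outside its range is refused whole. The fingers move at their own pace and stop on an object; FORCE is the grip in N (left out, the last holds). Time passes only in rows, so rows that do not move let the fingers close. It gives the time, the measured TCP pose, the force, the opening and the grip force at its end, in the units of the state.
- get_obs(): the state, without advancing time (a new reading comes with each control period).
- optics.get_image(name): name is "scene" or "top" or "wrist"; returns the picture (420x560x3 uint8, red, green, blue); there is no depth.
- optics.camera_model(name): a dict with "fx", "fy", "cx", "cy" (pixels), "cam_to_world" (4x4, takes a point from camera to world coordinates). Camera axes: x right, y up, looking along -z (the intrinsics and any distortion apply to the point x, -y, -z); pixel columns grow to the right and rows downward; lengths in m; the calibration is good to about 2 mm. The wrist camera is an equidistant fisheye: a pixel r from the principal point sees the ray r / f radians off the axis. A picture is of the moment at which its call begins: read the wrist's pose just before it. camera_model takes no time and is no camera call; for the wrist camera it gives the pose at the moment of the call.
- ctrl.finish_job(): hands the job in; it is judged then, once.
The state is a dict: "t": time; "q": joint angles; "dq": joint speeds; "effort": joint torques, N m; "tool_pos": TCP position; "tool_rot": TCP orientation; "contact_force": force on the tool from outside, world axes, zero at the start; "wrist_torque": the same for the moment, N m; "opening": finger opening in m; "grip_force": force on a finger pad.
Only numpy, scipy, OpenCV 4.12 (cv2) and the standard library are available. Lean on these libraries where they do the work, as an engineer would, in place of code of your own. Each camera call takes 0.05 s, during which the arm holds its last target. There are 200 camera calls.

## Task

Put the loose piping nozzle away with its kind: by its knob, turn the covered carousel until the bin that already holds a piping nozzle lies squarely under the open window in the clear cover, then set the loose nozzle down through the window into that bin, standing upright on its wide end beside the other. Do not knock over the nozzle that is already there, leave the other things in their bins, and leave the things round about where they are.

Things in the scene. Friction and masses are not known exactly. Their poses are not given: they have to be found in the camera images.
- nozzle: the loose piping nozzle to be put away: plain steel cone, 46 mm high, 27 mm across at its wide foot, narrowing to about 13 mm at its tip, 30 g. It stands upright on the worktop. Origin: centre of its underside; z up the cone.
- stored_nozzle: the like steel piping nozzle (toothed tip, 42 mm high, 25 mm across its foot, 30 g) that stands upright in one of the tray's bins, about 58 mm from the tray's axis. Origin: centre of its underside; z up the cone.
- stand: fixed stand of the carousel: white round foot 330 mm across, 7 mm thick, three thin posts (74 mm high), and a clear plastic cover over the whole tray but for one open window. Origin: on the tray's axis at worktop height; its -x axis points from the axis to the middle of the window; z up.
- cover (a point): centre of the clear cover's top, on the axis: the cover is 330 mm across, 4 mm thick, its top at z = 70 mm. The knob's shaft passes through its middle.
- window (a point): middle of the cover's open window, 105 mm from the tray's axis, at the cover's top (z = 70 mm). The window is a notch cut in from the cover's rim: 54 degrees wide, from 62 mm to the edge at 165 mm from the axis, framed by a white round bead 7 mm thick (top at z = 72.5 mm).
- tray: grey turning tray: turns either way without stops, stays where left (friction 0.06 N m). Five equal 72 degree bins from a hub of 28 mm radius to the outer wall's inner face at 144 mm; floor at z = 14 mm, dividers 3 mm thick with tops at z = 58, wall top at z = 60 mm. Origin: on the axis at worktop height; z up; its yaw turns with the knob.
- knob (a point): middle of the steel bar knob that turns the tray, on the axis above the cover (z = 94 mm). Bar 54 mm long along the tray's x axis, 14 mm thick along its y axis, from z = 77 to 112 mm, on a flange 44 mm across whose top is at z = 77 mm. Axes as the tray's.
- stored_coupler: blue plastic coupler ring, 36 mm across, 12 mm high, in a bin of the tray. Origin: centre of its underside.
- cutter_large: steel ring cutter, 40 mm across, 22 mm high, in a bin of the tray. Origin: centre of its underside.
- cutter_small: steel ring cutter, 28 mm across, 22 mm high, in a bin of the tray. Origin: centre of its underside.
- coupler: bystander: loose blue coupler ring on the worktop, 36 mm across, 12 mm high. Origin: centre of its underside.
- vanilla_jar: bystander: small jar with a dark cap, 44 mm across, 105 mm high, standing on the worktop. Origin: centre of its underside.
- timer: bystander: white kitchen timer lying on the worktop, 66 x 66 x 24 mm. Origin: centre of its underside.
- teaspoon: bystander: steel teaspoon on the worktop, 130 x 26 x 11 mm. Origin: centre of its underside.
- bin0 (a point): middle of the floor of bin 0 of the tray, 105 mm from the axis, on the bin's middle line; it turns with the tray. Bins 0 to 4 follow counter-clockwise seen from above; four of the five hold one thing each, and which holds what differs from start to start.
- bin1 (a point): middle of the floor of bin 1 of the tray, 105 mm from the axis, on the bin's middle line; it turns with the tray. Bins 0 to 4 follow counter-clockwise seen from above; four of the five hold one thing each, and which holds what differs from start to start.
- bin2 (a point): middle of the floor of bin 2 of the tray, 105 mm from the axis, on the bin's middle line; it turns with the tray. Bins 0 to 4 follow counter-clockwise seen from above; four of the five hold one thing each, and which holds what differs from start to start.
- bin3 (a point): middle of the floor of bin 3 of the tray, 105 mm from the axis, on the bin's middle line; it turns with the tray. Bins 0 to 4 follow counter-clockwise seen from above; four of the five hold one thing each, and which holds what differs from start to start.
- bin4 (a point): middle of the floor of bin 4 of the tray, 105 mm from the axis, on the bin's middle line; it turns with the tray. Bins 0 to 4 follow counter-clockwise seen from above; four of the five hold one thing each, and which holds what differs from start to start.
Not all that is in view belongs to the job. There is more than one size of the nozzle; the one meant has the size given above.

How it is judged:
By the outcome, as a careful person would: the job done as asked, in the order asked, and still so for the second after the job is handed in, with the robot touching nothing.
It also fails if it takes over 67 s, if anything falls off the work surface, if the arm or the gripper's body presses on something with over 40 N, if the wrist force passes 120 N, or if a joint passes its speed limit or range.

## Working session

There is one attempt and no reset: what is moved stays moved. The work goes in short steps, Python scripts to look and compute and a shell command to move; the robot and the scene stay as the last step left them, time stands still between calls to the robot, and variables do not carry over. Pictures are saved under pics/ and viewed, at most 10 in all, crops included, and the job is handed in when it is done.

```bash
mkdir -p pics; cat > h.py <<'E'
import numpy as np, cv2
from station import get_obs, optics, ctrl
from scipy.spatial.transform import Rotation as R
def snap(n,f=None):
    m=optics.camera_model(n); im=optics.get_image(n)
    if f: cv2.imwrite('pics/'+f,im[:,:,::-1])
    return im,m
def cast(m,u,v,z,fish=False):
    x=(u-m['cx'])/m['fx'];y=(v-m['cy'])/m['fy']
    if fish:
        r=np.hypot(x,y); s=np.sin(r)/max(r,1e-9); d=np.array([x*s,-y*s,-np.cos(r)])
    else: d=np.array([x,-y,-1])
    T=np.array(m['cam_to_world']); d=T[:3,:3]@d; o=T[:3,3]
    return o+d*(z-o[2])/d[2]
def proj(m,p):
    T=np.array(m['cam_to_world']); c=T[:3,:3].T@(np.asarray(p)-T[:3,3])
    return m['cx']+m['fx']*c[0]/-c[2], m['cy']+m['fy']*-c[1]/-c[2]
E
python3 - <<'E'
from h import *
for n in('top','scene'):
    im,m=snap(n,n+'0.png'); np.save(n+'.npy',im); print(n,{k:np.round(v,3).tolist() for k,v in m.items()})
o=get_obs();print(o['tool_pos'],R.from_rotvec(o['tool_rot']).as_matrix().round(2),o['t'],o['opening'])
E
```

```text
top {'fx': 394.0, 'fy': 394.0, 'cx': 277.445, 'cy': 207.908, 'cam_to_world': [[-0.005, 0.998, -0.068, 0.433], [-1.0, -0.005, 0.006, -0.111], [0.006, 0.068, 0.998, 1.302], [0.0, 0.0, 0.0, 1.0]]}
scene {'fx': 510.964, 'fy': 510.964, 'cx': 272.939, 'cy': 205.583, 'cam_to_world': [[0.988, -0.073, 0.138, 0.725], [0.156, 0.437, -0.886, -1.294], [0.004, 0.896, 0.443, 0.667], [0.0, 0.0, 0.0, 1.0]]}
[0.23667098 0.57784199 0.23016317] [[-0.93  0.38 -0.  ]
 [ 0.38  0.93 -0.  ]
 [ 0.   -0.   -1.  ]] 0.1 0.08527825198479978
```

View pics/top0.png

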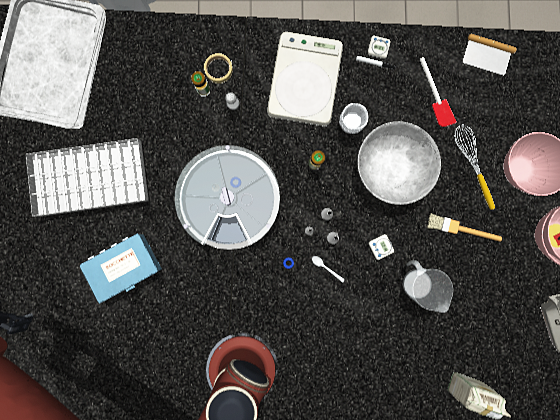

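View pics/scene0.png

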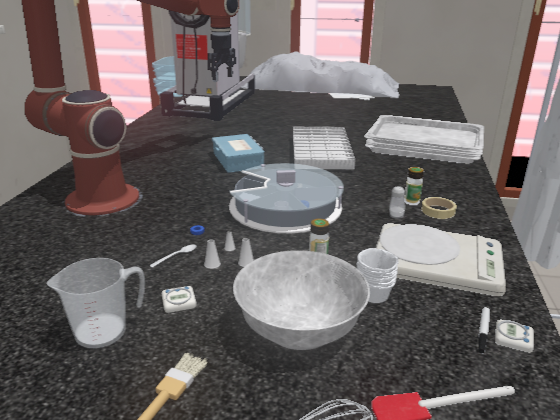

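```bash
python3 - <<'E'
from h import *
t=np.load('top.npy');s=np.load('scene.npy')
a=cv2.resize(t[140:255,170:285],(400,400),interpolation=cv2.INTER_CUBIC)
b=cv2.resize(s[160:240,225:350],(400,256),interpolation=cv2.INTER_CUBIC)
c=cv2.resize(t[200:250,295:345],(300,300),interpolation=cv2.INTER_CUBIC)
d=cv2.resize(s[220:280,190:265],(375,300),interpolation=cv2.INTER_CUBIC)
o=np.zeros((600,800,3),np.uint8);o[:400,:400]=a;o[:256,400:]=b;o[300:600,400:775]=d;o[400:600,:200]=cv2.resize(c,(200,200))
cv2.imwrite('pics/c1.png',o[:,:,::-1])
E
```

```text
(no output)
```

View pics/c1.png

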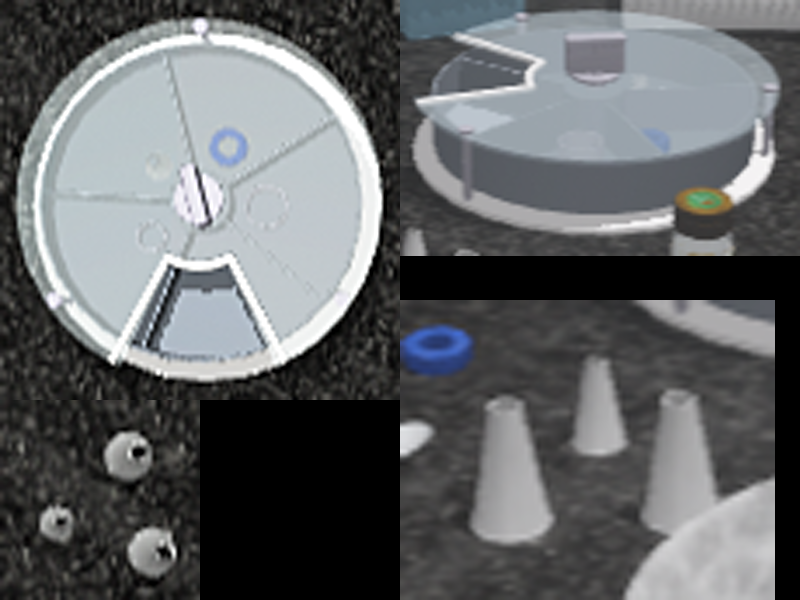

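```bash
python3 - <<'E'
from h import *
t=np.load('top.npy');s=np.load('scene.npy')
mt=optics.camera_model('top');ms=optics.camera_model('scene')
# scene foot and tip pixels from crop (x5, offset 190,220)
for name,l,r,bot,top in (('A',470,553,540,398),('B',572,628,455,356),('C',640,718,530,391)):
    u=lambda x:190+(x-400)/5; v=lambda y:220+(y-300)/5
    base=cast(ms,(u(l)+u(r))/2,v(bot)-1.2,0)
    dist=np.linalg.norm(base-np.array(ms['cam_to_world'])[:3,3])
    L=cast(ms,u(l),v(bot)-2,0);Rr=cast(ms,u(r),v(bot)-2,0)
    # height: vertical at base pos (centre offset back a foot radius)
    c=cast(ms,(u(l)+u(r))/2,v(bot)-(r-l)/5*0.44/2,0)
    for h in np.arange(.02,.07,.001):
        if proj(ms,[c[0],c[1],h])[1]<v(top)+1.2: break
    print(name,c.round(4),'w',np.linalg.norm(L-Rr).round(4),'h',h)
g=cv2.cvtColor(t,cv2.COLOR_RGB2GRAY)
m=cv2.threshold(cv2.GaussianBlur(g,(3,3),0),110,255,0)[1]
m=cv2.morphologyEx(m,cv2.MORPH_CLOSE,np.ones((3,3)))
n,_,st,ce=cv2.connectedComponentsWithStats(m[200:250,295:345])
for i in range(1,n):
    if st[i,4]>20: print(st[i],ce[i]+[295,200],cast(mt,*(ce[i]+[295,200]),.015).round(4))
# tray: outer foot ellipse
m=((g>195)*255).astype(np.uint8);m[:140]=0;m[255:]=0;m[:,:170]=0;m[:,285:]=0
p=cv2.findNonZero(m);e=cv2.fitEllipse(cv2.convexHull(p));print('ellipse',e,cast(mt,*e[0],.0).round(4),cast(mt,*e[0],.07).round(4))
k=lambda x,y:(170+x/3.478,140+y/3.478)
for nm,x,y,z in (('knob1',186,166,.112),('knob2',210,226,.112),('wr',118,362,.072),('wl',282,358,.072),('wi1',170,258,.072),('wi2',230,258,.072),('post',200,26,.074),('post',58,299,.074),('post',342,296,.074)):
    print(nm,cast(mt,*k(x,y),z).round(4))
E
```

```text
A [ 0.4233 -0.298   0.    ] w 0.0394 h 0.06500000000000004
B [ 0.4481 -0.2202  0.    ] w 0.0281 h 0.04700000000000003
C [ 0.5005 -0.2773  0.    ] w 0.0373 h 0.06500000000000004
[26  8 11 11 90] [326.05555556 213.2       ] [ 0.5023 -0.2783  0.015 ]
[10 27  8  8 48] [308.4375 230.125 ] [ 0.4473 -0.22    0.015 ]
[32 32 12 11 96] [332.125 236.75 ] [ 0.4253 -0.297   0.015 ]
ellipse ((228.4962158203125, 199.06246948242188), (99.23509979248047, 102.71652221679688), 42.84762954711914) [0.5516 0.0427 0.    ] [0.5452 0.0344 0.07  ]
knob1 [0.576  0.0448 0.112 ]
knob2 [0.5234 0.0237 0.112 ]
wr [0.4051 0.11   0.072 ]
wl [ 0.4078 -0.0364  0.072 ]
wi1 [0.4978 0.064  0.072 ]
wi2 [0.4976 0.0102 0.072 ]
post [0.7082 0.0376 0.074 ]
post [0.4615 0.1636 0.074 ]
post [ 0.4629 -0.0903  0.074 ]
```

Candidates for the loose nozzle, as top-view pixels:
- A (333,238): about 38 mm foot, 65 mm high.
- C (326,213): about 37 mm foot, 65 mm high.
- B (309,231): about 28 mm foot, 47 mm high.
- The salt shaker (232,101) is another steel-coloured thing.

B matches the 46 mm by 27 mm description, and the crop confirms a small plain cone. In the tray, crop (157,163) or (152,237) is the stored nozzle. I'll look at both with the wrist camera.

```bash
python3 -m pendant '[[[-31,-24,0],[0,0,0],1],[[-31,-24,0],[0,0,0],1],[[-31,-24,0],[0,0,0],1],[[-31,-24,0],[0,0,0],1],[[-31,-24,0],[0,0,0],1],[[-31,-24,0],[0,0,0],1],[[-31,-24,0],[0,0,0],1],[[-31,-24,0],[0,0,0],1],[[-31,-24,0],[0,0,0],1],[[-31,-24,0],[0,0,0],1],[[-31,-24,0],[0,0,0],1],[[0,0,0],[0,0,0],1]]'
python3 - <<'E'
from h import *
im,m=snap('wrist','w1.png');np.save('w1.npy',im);print(m,get_obs()['tool_pos'])
E
```

```text
t: 1.1
tool_pos: [0.4547, 0.1997, 0.2309]
tool_rot: [0.618, 3.079, -0.004]
contact_force: [0.1, 0.4, -0.4]
opening: 0.0856
grip_force: 0.0
{'fx': 325.19226210127806, 'fy': 325.19226210127806, 'cx': 280.39227689143, 'cy': 209.49334933671636, 'cam_to_world': array([[ 0.38422938, -0.87867247, -0.2833769 ,  0.38259158],
       [ 0.92323527,  0.36498206,  0.12010303,  0.23062361],
       [-0.00210374, -0.30777066,  0.95145825,  0.37462951],
       [ 0.        ,  0.        ,  0.        ,  1.        ]])} [0.45343956 0.20204943 0.23084415]
```

View pics/w1.png

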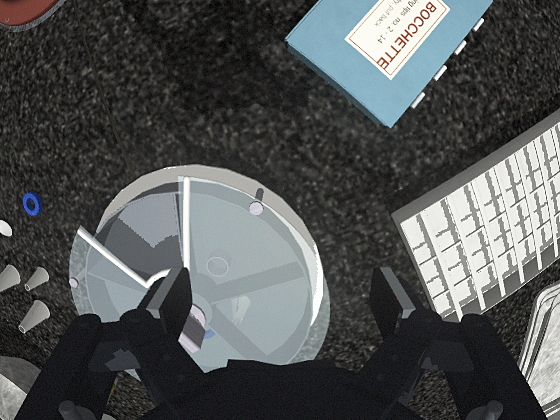

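Wrist view: the small cutter ring is at (218,266). A cone lying outward from the knob is at (240,307), so that is the stored nozzle. Its bin is the one at about 49° world, so the tray must turn about +131°.

```bash
python3 -m pendant '[[[-30.5,-23,0],[0,0,0],1],[[-30.5,-23,0],[0,0,0],1],[[-30.5,-23,0],[0,0,0],1],[[-30.5,-23,0],[0,0,0],1],[[-30.5,-23,0],[0,0,0],1],[[0,0,0],[0,0,0.12],1],[[0,0,0],[0,0,0.12],1],[[0,0,0],[0,0,0.12],1],[[0,0,0],[0,0,0.12],1],[[0,0,0],[0,0,0.12],1],[[0,0,0],[0,0,0.12],1],[[0,0,0],[0,0,0.12],1]]' >/dev/null
python3 -m pendant '[[[0,0,0],[0,0,0.12],1],[[0,0,0],[0,0,0.12],1],[[0,0,0],[0,0,0.12],1],[[0,0,0],[0,0,0.12],1],[[0,0,0],[0,0,0.12],1],[[0,0,0],[0,0,0.12],1],[[0,0,0],[0,0,0.12],1],[[0,0,0],[0,0,0.12],1],[[0,0,0],[0,0,0.12],1],[[0,0,0],[0,0,0.12],1],[[0,0,0],[0,0,0.12],1],[[0,0,0],[0,0,0.12],1]]'
python3 - <<'E'
from h import *
im,m=snap('wrist','w2.png');np.save('w2.npy',im);o=get_obs();print(o['tool_pos'],R.from_rotvec(o['tool_rot']).as_matrix().round(3),o['q'].round(3) if hasattr(o['q'],'round') else o['q'])
E
```

```text
t: 3.15
tool_pos: [0.5495, 0.042, 0.2308]
tool_rot: [-3.055, -0.729, 0.001]
contact_force: [0.1, 0.1, -0.4]
opening: 0.0856
grip_force: 0.0
[0.5494669  0.04199956 0.2307633 ] [[ 0.894  0.448 -0.001]
 [ 0.448 -0.894  0.   ]
 [-0.001 -0.001 -1.   ]] [-0.059 -0.123  1.785  0.     1.481  1.047]
```

View pics/w2.png

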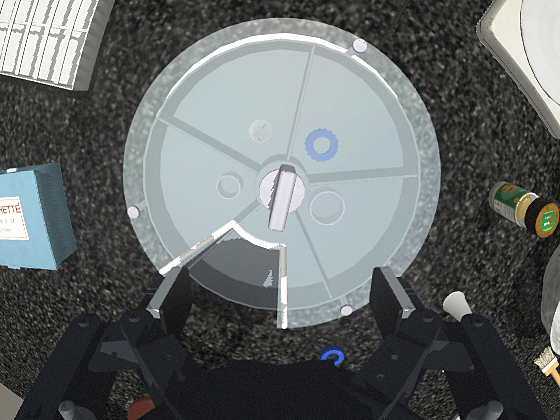

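Wrist view: the toothed nozzle is at (260,131), knob bar top around (284,195), window bead corners at (235,222) and (283,246), and posts at (360,46), (134,212) and (347,310).

```bash
python3 - <<'E'
from h import *
im=np.load('w2.npy');m=optics.camera_model('wrist')
C=lambda u,v,z:cast(m,u,v,z,True)
P=[C(360,46,.074),C(134,212,.074),C(347,310,.074)]
A=np.array([[2*p[0],2*p[1],1] for p in P]);b=[p[0]**2+p[1]**2 for p in P];x=np.linalg.solve(A,b);c=x[:2];print('axis',c,'r',np.sqrt(x[2]+c@c),np.round(P,4).tolist())
ang=lambda p:np.degrees(np.arctan2(p[1]-c[1],p[0]-c[0])).round(1)
print('post ang',[ang(p) for p in P])
for n,u,v in(('w out1',162,272),('w out2',284,325),('w in1',235,224),('w in2',282,247)):p=C(u,v,.072);print(n,p.round(4),ang(p),np.linalg.norm(p[:2]-c))
for n,u,v in(('d1',312,46),('d2',416,176),('d3',160,119),('d4',345,302)):p=C(u,v,.058);print(n,ang(p),np.linalg.norm(p[:2]-c))
p=C(260,131,.056);print('noz',ang(p),np.linalg.norm(p[:2]-c))
# loose nozzle foot/ top
g=im[160:240,255:310].astype(int)
cv2.imwrite('pics/k.png',cv2.resize(im[150:245,240:330],(720,560),interpolation=cv2.INTER_CUBIC)[:,:,::-1])
E
```

```text
axis [0.55083802 0.04040686] r 0.1566865646027937 [[0.7075, 0.0398, 0.074], [0.4621, 0.1695, 0.074], [0.4604, -0.0875, 0.074]]
post ang [np.float64(-0.2), np.float64(124.5), np.float64(-125.3)]
w out1 [0.4086 0.1183 0.072 ] 151.3 0.16217301209771476
w out2 [ 0.4091 -0.0332  0.072 ] -152.5 0.15971539752686773
w in1 [0.4989 0.0674 0.072 ] 152.5 0.05857805050536715
w in2 [0.4977 0.0142 0.072 ] -153.8 0.05920078469752959
d1 15.5 0.14295725804524312
d2 -57.7 0.14126388038842322
d3 86.4 0.1428059712688997
d4 -125.1 0.15656080544177955
noz 48.2 0.060309514736971596
```

View pics/k.png

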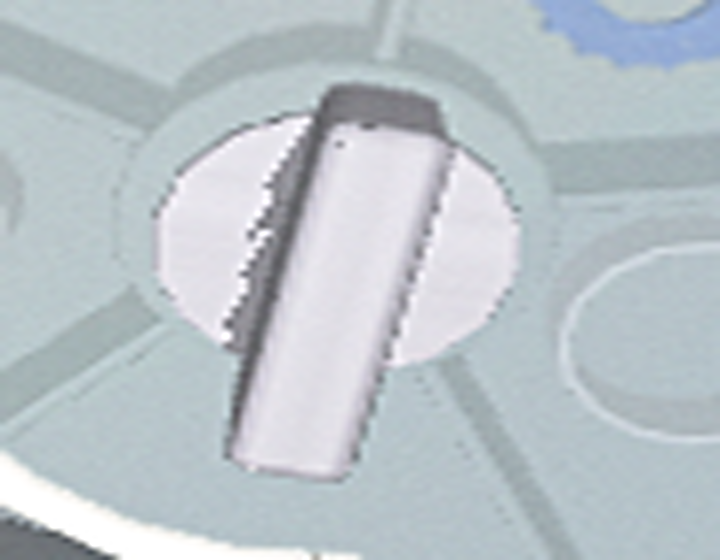

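```bash
python3 - <<'E'
from h import *
m=optics.camera_model('wrist');C=lambda u,v,z:cast(m,u,v,z,True)
a=C(288.75,172,.112);b=C(276.5,229.7,.112);d=a-b
print(a,b,(a+b)/2,np.linalg.norm(d),np.degrees(np.arctan2(d[1],d[0])))
o=get_obs();M=R.from_rotvec(o['tool_rot']).as_matrix();print(np.degrees(np.arctan2(M[1,1],M[0,1])),M.T@(((a+b)/2)-o['tool_pos'])*1e3)
E
```

```text
[0.57640454 0.04798677 0.112     ] [0.52645855 0.03429154 0.112     ] [0.55143155 0.04113916 0.112     ] 0.051789581265941104 15.33366777385145
-63.361572938434335 [  1.45404748   1.7580355  118.76075655]
```

```bash
python3 -m pendant '[[[1,1,0],[0,0,0.1],1],[[0,0,10],[0,0,0.1],1],[[0,0,30],[0,0,0],1],[[0,0,40],[0,0,0],1],[[0,0,30],[0,0,0],1],[[0,0,22],[0,0,0],1],[[0,0,16],[0,0,0],1],[[0,0,0],[0,0,0],1],[[0,0,0],[0,0,0],0.1],[[0,0,0],[0,0,0],0.1],[[0,0,0],[0,0,0],0],[[0,0,0],[0,0,0],0]]' 40
python3 -m pendant '[[[0,0,0],[0,0,0],0],[[0,0,0],[0,0,0],0],[[0,0,0],[0,0,0],0],[[0,0,0],[0,0,0],0]]'
```

```text
t: 4.2
tool_pos: [0.5525, 0.0402, 0.0853]
tool_rot: [3.112, 0.428, 0.005]
contact_force: [0.0, 0.2, 0.1]
opening: 0.0388
grip_force: 0.0
t: 4.53
tool_pos: [0.5514, 0.0418, 0.0846]
tool_rot: [-3.109, -0.427, -0.001]
contact_force: [-2.9, 5.7, 5.4]
opening: 0.013
grip_force: 41.0
```

```bash
python3 -m pendant '[[[0,0,0],[0,0,-0.1],0],[[0,0,0],[0,0,-0.11],0],[[0,0,0],[0,0,-0.11],0],[[0,0,0],[0,0,-0.11],0],[[0,0,0],[0,0,-0.11],0],[[0,0,0],[0,0,-0.11],0],[[0,0,0],[0,0,-0.11],0],[[0,0,0],[0,0,-0.11],0],[[0,0,0],[0,0,-0.11],0],[[0,0,0],[0,0,-0.11],0],[[0,0,0],[0,0,-0.11],0],[[0,0,0],[0,0,0],0]]'
python3 -m pendant '[[[0,0,0],[0,0,-0.1],0],[[0,0,0],[0,0,-0.11],0],[[0,0,0],[0,0,-0.11],0],[[0,0,0],[0,0,-0.11],0],[[0,0,0],[0,0,-0.11],0],[[0,0,0],[0,0,-0.11],0],[[0,0,0],[0,0,-0.11],0],[[0,0,0],[0,0,-0.11],0],[[0,0,0],[0,0,-0.11],0],[[0,0,0],[0,0,-0.05],0],[[0,0,0],[0,0,0],0],[[0,0,0],[0,0,0],0]]'
python3 - <<'E'
from h import *
o=get_obs();M=R.from_rotvec(o['tool_rot']).as_matrix();print(np.degrees(np.arctan2(M[1,0],M[0,0])),o['q'])
E
```

```text
t: 5.53
tool_pos: [0.5505, 0.0425, 0.0846]
tool_rot: [-2.32, -2.112, -0.003]
contact_force: [-6.7, 8.6, 7.3]
opening: 0.0137
grip_force: 41.3
t: 6.53
tool_pos: [0.5496, 0.0421, 0.0846]
tool_rot: [-0.984, -2.978, -0.003]
contact_force: [-10.1, 7.5, 10.3]
opening: 0.0137
grip_force: 41.7
143.4449783245651 [-0.06035415  0.0188119   1.90425031  0.00355782  1.22334518 -0.99436398]
```

```bash
python3 -m pendant '[[[0,0,0],[0,0,0],0.6],[[0,0,0],[0,0,0],0.6],[[0,0,0],[0,0,0],0.6],[[0,0,0],[0,0,0],0.6],[[0,0,0],[0,0,0],0.6],[[0,0,-20],[0,0,0],0.6],[[0,0,-40],[0,0,0],1],[[0,0,-40],[0,0,0],1],[[0,0,-40],[0,0,0],1],[[0,0,-40],[0,0,0],1],[[0,0,0],[0,0,0],1],[[0,0,0],[0,0,0],1]]'
python3 - <<'E'
from h import *
im,m=snap('wrist','w3.png');np.save('w3.npy',im)
t,mt=snap('top');
a=im;b=cv2.resize(t[140:255,170:285],(240,240),interpolation=cv2.INTER_CUBIC)
o=np.zeros((420,800,3),np.uint8);o[:,:560]=a;o[:240,560:]=b;cv2.imwrite('pics/c3.png',o[:,:,::-1])
np.savez('w3m.npz',**m);o=get_obs();print(o['tool_pos'],o['tool_rot'])
E
```

```text
t: 7.53
tool_pos: [0.5531, 0.0398, 0.2675]
tool_rot: [0.985, 2.976, 0.003]
contact_force: [-0.5, -0.7, -0.3]
opening: 0.0855
grip_force: 0.0
[0.55089289 0.04002287 0.26235064] [-9.86411860e-01 -2.98148240e+00  5.34985067e-04]
```

View pics/c3.png

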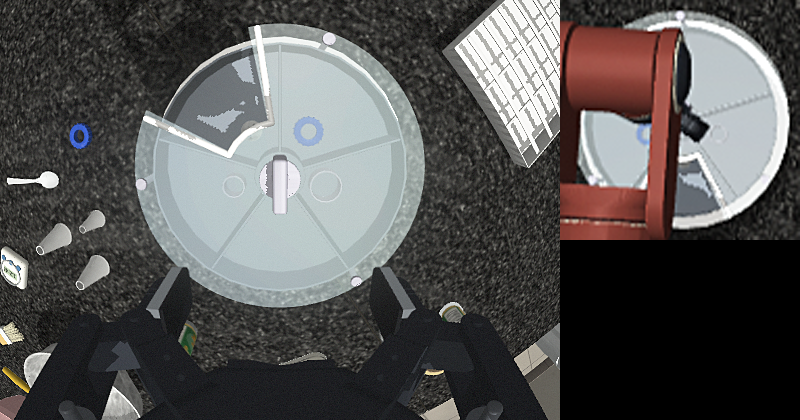

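Wrist view: the knob bar is vertical at (280,185), the coupler is at (308,131), and the small cutter at (233,186). The bin between their dividers is now under the window, and its nozzle is tucked under the bead near (245,138). The loose small nozzle is at (92,222), with the large decoys at (55,240) and (92,272).

```bash
python3 - <<'E'
from h import *
m=dict(np.load('w3m.npz'));C=lambda u,v,z:cast(m,u,v,z,True)
c=np.array([.551,.0402])
for n,u,v in(('t',280,42),('tr',404,140),('tl',157,139),('bl',217,267),('br',344,267)):
    p=C(u,v,.058);print(n,np.degrees(np.arctan2(*(p[:2]-c)[::-1])).round(1),np.linalg.norm(p[:2]-c).round(4))
print('foot',C(98,215,0))
E
python3 -m pendant '[[[-9,-33.8,4],[0,0,0],1],[[-9,-33.8,4],[0,0,0],1],[[-9,-33.8,4],[0,0,0],1],[[-9,-33.8,4],[0,0,0],1],[[-9,-33.8,4],[0,0,0],1],[[-9,-33.8,4],[0,0,0],1],[[-9,-33.8,4],[0,0,0],1],[[-9,-33.8,4],[0,0,0],1],[[0,0,0],[0,0,0.12],1],[[0,0,0],[0,0,0.12],1],[[0,0,0],[0,0,0.12],1],[[0,0,0],[0,0,0.12],1]]' >/dev/null
python3 -m pendant '[[[0,0,0],[0,0,0.12],1],[[0,0,0],[0,0,0.105],1],[[0,0,0],[0,0,0],1],[[0,0,0],[0,0,0],1]]'
python3 - <<'E'
from h import *
im,m=snap('wrist','w4.png');np.savez('w4m.npz',**m);o=get_obs();print(o['tool_pos'],o['tool_rot'])
E
```

```text
t 142.7 0.148
tr 70.7 0.1497
tl -144.9 0.1447
bl -70.4 0.1369
br -0.9 0.1403
foot [ 0.44341996 -0.21599844  0.        ]
t: 8.97
tool_pos: [0.447, -0.2193, 0.229]
tool_rot: [-1.95, -2.458, 0.0]
contact_force: [0.1, 0.3, -0.6]
opening: 0.0852
grip_force: 0.0
[ 0.44718715 -0.21947209  0.22953701] [-1.95067618e+00 -2.45882704e+00  3.25806713e-04]
```

View pics/w4.png

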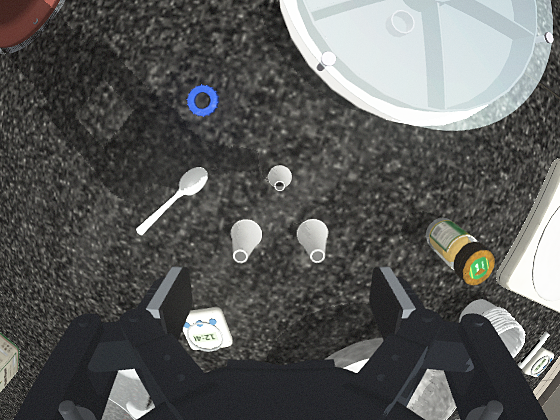

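Wrist view: the small nozzle is at (280,178) with its tip at (280,186), well clear of the two large ones at (245,240) and (313,240).

```bash
python3 - <<'E'
from h import *
m=dict(np.load('w4m.npz'));C=lambda u,v,z:cast(m,u,v,z,True)
o=get_obs();M=R.from_rotvec(o['tool_rot']).as_matrix()
im=cv2.imread('pics/w4.png',0)
b=cv2.morphologyEx(((cv2.GaussianBlur(im,(3,3),0)>120)*255).astype(np.uint8),cv2.MORPH_OPEN,np.ones((3,3)))[155:205,255:305]
n,_,st,ce=cv2.connectedComponentsWithStats(b);i=1+np.argmax(st[1:,4]);print(st[i],ce[i]+[255,155])
cu,top,w=st[i,0]+255+st[i,2]/2,st[i,1]+155,st[i,2]
tip=C(280,186,.046);foot=C(cu,top+w/2*.97,0.003)
L=C(st[i,0]+255,top+w/2,.003);Rr=C(st[i,0]+255+w,top+w/2,.003);print('width',np.linalg.norm(L-Rr))
for p in(tip,foot):print(p.round(4),(M.T@(p-o['tool_pos'])*1e3).round(1))
E
```

```text
[ 12  10  25  26 451] [279.46119734 176.57206208]
width 0.029060417845625634
[ 0.4468 -0.2199  0.046 ] [-7.000e-01 -1.000e-01  1.835e+02]
[ 0.446  -0.2198  0.003 ] [ -0.5  -0.8 226.5]
```

```bash
python3 -m pendant '[[[-0.5,-0.5,20],[0,0,0],0.8],[[0,0,40],[0,0,0],0.8],[[0,0,40],[0,0,0],0.8],[[0,0,40],[0,0,0],0.8],[[0,0,35],[0,0,0],0.8],[[0,0,25],[0,0,0],0.8],[[0,0,13],[0,0,0],0.8],[[0,0,6],[0,0,0],0.8],[[0,0,0],[0,0,0],0.8],[[0,0,0],[0,0,0],0.3],[[0,0,0],[0,0,0],0.2],[[0,0,0],[0,0,0],0.1]]' 40
python3 -m pendant '[[[0,0,0],[0,0,0],0.1],[[0,0,0],[0,0,0],0],[[0,0,0],[0,0,0],0],[[0,0,0],[0,0,0],0],[[0,0,0],[0,0,0],0]]'
```

```text
t: 10.02
tool_pos: [0.4487, -0.2213, 0.014]
tool_rot: [1.953, 2.457, 0.0]
contact_force: [0.5, -0.6, 0.2]
opening: 0.0328
grip_force: 0.0
t: 10.43
tool_pos: [0.4484, -0.2212, 0.0139]
tool_rot: [1.954, 2.457, -0.0]
contact_force: [-1.0, 0.1, 6.4]
opening: 0.0192
grip_force: 38.9
```

```bash
python3 -m pendant '[[[0,0,-6],[0,0,0],0],[[0,0,-16],[0,0,0],0],[[0,0,-28],[0,0,0],0],[[0,0,-30],[0,0,0],0],[[0,0,-30],[0,0,0],0],[[0,0,-30],[0,0,0],0],[[0,0,-15],[0,0,0],0],[[10,2,0],[0,0,0],0],[[22,5,0],[0,0,0],0],[[32,7,0],[0,0,0],0],[[32,7,0],[0,0,0],0],[[32,7,0],[0,0,0],0]]'
python3 -m pendant '[[[32,7,0],[0,0,0],0],[[32,7,0],[0,0,0],0],[[32,7,0],[0,0,0],0],[[22,5.1,0],[0,0,0],0],[[10,3,0],[0,0,0],0],[[0,0,0],[0,0,-0.06],0],[[0,0,0],[0,0,-0.11],0],[[0,0,0],[0,0,-0.11],0],[[0,0,0],[0,0,-0.11],0],[[0,0,0],[0,0,-0.11],0],[[0,0,0],[0,0,-0.11],0],[[0,0,0],[0,0,-0.11],0]]'
python3 -m pendant '[[[0,0,0],[0,0,-0.11],0],[[0,0,0],[0,0,-0.11],0],[[0,0,0],[0,0,-0.11],0],[[0,0,0],[0,0,-0.11],0],[[0,0,0],[0,0,-0.11],0],[[0,0,0],[0,0,-0.06],0],[[0,0,0],[0,0,0],0],[[0,0,0],[0,0,0],0]]'
python3 - <<'E'
from h import *
im,m=snap('wrist','w5.png');np.savez('w5m.npz',**m);s,_=snap('scene')
o=np.zeros((420,800,3),np.uint8);o[:,:560]=im;o[:300,560:]=cv2.resize(s[120:250,200:304],(240,300),interpolation=cv2.INTER_CUBIC);cv2.imwrite('pics/c5.png',o[:,:,::-1])
ob=get_obs();M=R.from_rotvec(ob['tool_rot']).as_matrix();print(ob['tool_pos'],np.degrees(np.arctan2(M[1,1],M[0,1])),ob['opening'])
E
```

```text
t: 11.43
tool_pos: [0.4445, -0.0874, 0.1654]
tool_rot: [-1.955, -2.456, 0.001]
contact_force: [0.6, 0.3, -0.6]
opening: 0.0189
grip_force: 38.6
t: 12.43
tool_pos: [0.4446, 0.0417, 0.1658]
tool_rot: [-0.956, -2.99, 0.001]
contact_force: [-0.3, 0.0, -0.2]
opening: 0.0191
grip_force: 38.6
t: 13.1
tool_pos: [0.4448, 0.0417, 0.1662]
tool_rot: [-0.025, -3.14, 0.0]
contact_force: [1.3, -0.1, -0.5]
opening: 0.0188
grip_force: 38.6
[0.44511601 0.04171194 0.16667937] 89.12388316015821 0.01922823778765627
```

View pics/c5.png

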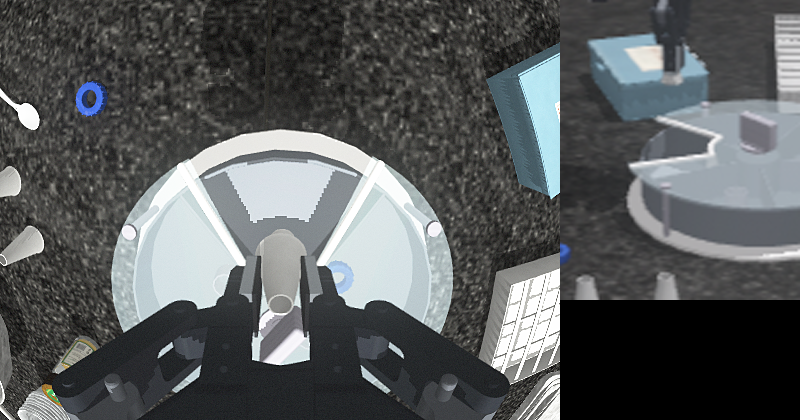

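Wrist view: the window is centred about column 281, and the nozzle is held between the pads with its foot near (281,240) and tip at (281,303). I'll check for tilt.

```bash
python3 - <<'E'
from h import *
m=dict(np.load('w5m.npz'));C=lambda u,v,z:cast(m,u,v,z,True)
o=get_obs();b=o['tool_pos'][2]-.0139
print('tip',C(280.5,303,b+.046).round(4))
for vt in(229,):
    # nearest foot rim point (camera side), r=13.5
    p=C(281,vt,b);print('rim',p.round(4))
for u,v in((185,165),(238,258),(375,165),(325,255)):print(C(u,v,.072).round(4))
E
```

```text
tip [0.4428 0.0422 0.1988]
rim [0.428  0.0427 0.1528]
[ 0.4066 -0.0301  0.072 ]
[0.4844 0.0069 0.072 ]
[0.4086 0.1148 0.072 ]
[0.4827 0.078  0.072 ]
```

```bash
python3 -m pendant '[[[0,0,10],[0,0,0],0],[[0,0,22],[0,0,0],0],[[0,0,28],[0,0,0],0],[[0,0,28],[0,0,0],0],[[0,0,22],[0,0,0],0],[[0,0,14],[0,0,0],0],[[0,0,8],[0,0,0],0],[[0,0,2],[0,0,0],0],[[0,0,0],[0,0,0],0],[[0,0,0],[0,0,0],0]]'
python3 -m pendant '[[[0,0,1],[0,0,0],0],[[0,0,1],[0,0,0],0],[[0,0,0],[0,0,0],0],[[0,0,0],[0,0,0],0]]'
```

```text
t: 14.03
tool_pos: [0.4463, 0.0417, 0.0342]
tool_rot: [0.022, 3.14, -0.0]
contact_force: [0.1, -1.0, -1.4]
opening: 0.0192
grip_force: 38.6
t: 14.37
tool_pos: [0.4458, 0.0418, 0.0317]
tool_rot: [0.022, 3.141, -0.0]
contact_force: [0.4, 1.2, -0.1]
opening: 0.019
grip_force: 38.6
```

Expected contact is at about z = 0.028.

```bash
python3 -m pendant '[[[0,0,1.5],[0,0,0],0],[[0,0,0],[0,0,0],0],[[0,0,0],[0,0,0],0]]'
python3 -m pendant '[[[0,0,1],[0,0,0],0],[[0,0,0],[0,0,0],0],[[0,0,0],[0,0,0],0]]'
python3 -m pendant '[[[0,0,0.7],[0,0,0],0],[[0,0,0],[0,0,0],0],[[0,0,0],[0,0,0],0]]'
```

```text
t: 14.62
tool_pos: [0.4454, 0.0418, 0.0297]
tool_rot: [-0.022, -3.141, -0.0]
contact_force: [0.4, -0.5, -0.1]
opening: 0.0192
grip_force: 38.6
t: 14.87
tool_pos: [0.4454, 0.0418, 0.0287]
tool_rot: [-0.022, -3.141, -0.0]
contact_force: [0.4, 0.6, -0.3]
opening: 0.0189
grip_force: 38.6
t: 15.12
tool_pos: [0.4455, 0.0418, 0.0281]
tool_rot: [-0.022, -3.141, -0.0]
contact_force: [0.2, -0.9, -0.7]
opening: 0.0187
grip_force: 38.6
```

```bash
python3 -m pendant '[[[0,0,0.7],[0,0,0],0],[[0,0,0],[0,0,0],0],[[0,0,0],[0,0,0],0]]'
python3 -m pendant '[[[0,0,0],[0,0,0],0.3],[[0,0,0],[0,0,0],0.3],[[0,0,0],[0,0,0],0.4],[[0,0,0],[0,0,0],0.45],[[0,0,0],[0,0,0],0.45],[[0,0,0],[0,0,0],0.45]]'
```

```text
t: 15.37
tool_pos: [0.4457, 0.0418, 0.028]
tool_rot: [-0.022, -3.142, 0.0]
contact_force: [-3.4, -0.7, 5.7]
opening: 0.019
grip_force: 39.6
t: 15.87
tool_pos: [0.4454, 0.0418, 0.0273]
tool_rot: [-0.022, -3.141, -0.0]
contact_force: [-0.3, 0.4, -0.1]
opening: 0.0383
grip_force: 0.0
```

Contact was felt and the nozzle released. I'll raise straight up, keeping the opening, and look.

```bash
python3 -m pendant '[[[0,0,-10],[0,0,0],0.45],[[0,0,-25],[0,0,0],0.45],[[0,0,-35],[0,0,0],0.45],[[0,0,-40],[0,0,0],0.45],[[0,0,-40],[0,0,0],0.45],[[0,0,-40],[0,0,0],0.45],[[-10,0,-10],[0,0,0],0.8],[[-20,0,0],[0,0,0],0.8],[[0,0,0],[0,0,0],0.8],[[0,0,0],[0,0,0],0.8]]'
python3 - <<'E'
from h import *
im,m=snap('wrist','w6.png');s,_=snap('scene')
o=np.zeros((600,800,3),np.uint8);o[:420,:560]=im;o[:200,560:]=cv2.resize(s[160:240,225:321],(240,200),interpolation=cv2.INTER_CUBIC)
o[420:600,:240]=cv2.resize(s[225:285,180:260],(240,180));cv2.imwrite('pics/c6.png',o[:,:,::-1])
E
```

```text
t: 16.7
tool_pos: [0.4756, 0.0413, 0.228]
tool_rot: [-0.022, -3.141, 0.0]
contact_force: [-0.9, -0.1, 0.1]
opening: 0.0683
grip_force: 0.0
```

View pics/c6.png

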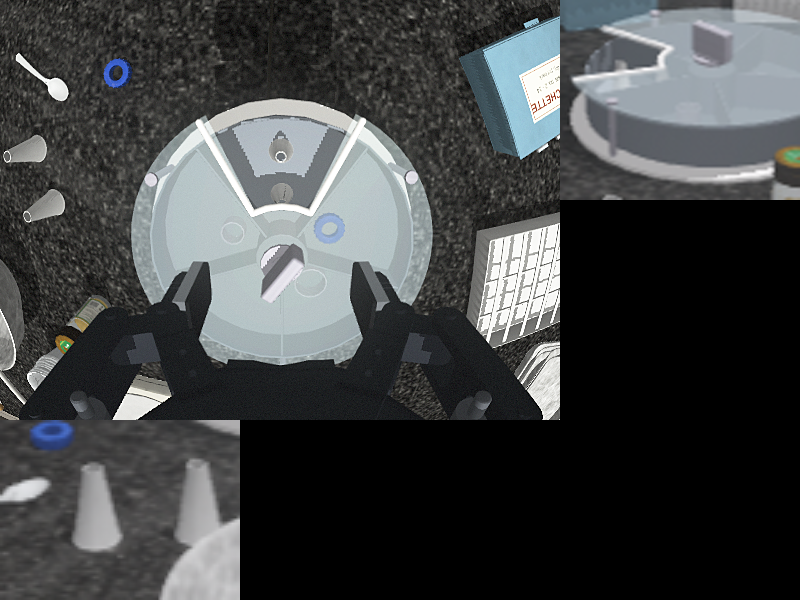

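The placed nozzle stands upright at (281,150), and the stored nozzle stands behind it at (281,192). Both are in the window bin, its dividers sit evenly either side, and everything round about is undisturbed.

```bash
python3 -c "
from station import ctrl
print(ctrl.finish_job())"
```

```text
the job is handed in; nothing more can be done
None
```

The tray is turned so the bin with the stored nozzle lies under the window, and the loose 46 mm nozzle stands upright in it beside the other; the job is handed in, with no verdict shown, and the last picture showed nothing else disturbed.

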